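# Moisture check of a plaster mould

## Robot

A 6-joint arm with a two-finger parallel gripper is mounted at the origin on the work surface. World frame = base frame: x ahead of the robot, y to its left, z up, the work surface at z = 0. Lengths are in m, angles in degrees, forces in N, time in s.
With the tool pointing down it reaches from about 0.4 to 0.825 m from the base axis. Payload 7 kg.
Tool frame: the origin (TCP) lies at the very end of the fingers, on their centre line; the grasp point (between the pads) lies 19 mm behind it; z points along the fingers, y is the line along which they close (so a half turn about z gives the same grasp; the last joint's range is limited). The gripper opens to 88 mm and grips with 3 to 60 N. Pads are 19 mm wide; open, the fingers measure 130 mm over their backs; the gripper's body (78 mm by 193 mm) begins 47 mm behind the grasp point.
Start: joints at [92.653, 20.546, 0.682, 0, -70.136, -16.507], TCP at [0.162, 0.655, 0.227] pointing down, gripper open.
Joint ranges: [-176.03, 176.03], [-82.01, 121.73], [-58.28, 71.71], [-173.87, 95.51], [-174.79, -0.11], [-173.66, 173.66]. Speed limits (degrees/s): [136.94, 136.94, 172.46, 180, 180, 180].

## Interface

Orientations are given as [roll, pitch, yaw] about the fixed x, y, z axes, in that order (R = Rz(yaw) Ry(pitch) Rx(roll)).
In Python, from plant import r gives the robot as it stands. The module is installed in compiled form; this text tells all that it offers.
- The arm moves only by the tool jog_arm, never from a script. Its arguments are lists of equal length, an entry for each row: "travel": the shift along the tool's x, y, z each as a share of 50 cm, from -1 to 1, a list of three; "dr": the turn, a rotation vector about the tool's x, y, z each as a share of 360 degrees, from -1 to 1, a list of three; "claw": the opening, from 0 (shut) to 1 (fully open). A call has exactly 10 rows; each row is the pose to reach, as a shift and turn from the pose commanded when the call began, along the tool's axes at that moment, turning the shorter way round; what a row does not reach only later rows make up. A row lasts 1/8 s, in which the tool goes at most 62.5 mm and 10.7 degrees, less where a joint would pass 70% of its speed; a pose out of reach is approached as far as the arm can. A call with a number of a shift or a turn outside -1 to 1 is refused whole. A call with a gripper value outside its range is refused whole. The fingers move at their own pace and stop on an object; "newtons" is the grip in N (left out, the last holds). Time passes only in rows, so rows that repeat a pose let the fingers close, or fill a call up. It gives the time, the measured TCP pose, the force, the opening and the grip force at its end, in the units of the state.
- r.get_state(): the state, without advancing time (a new reading comes with each control period).
- r.capture(name): name is "scene" or "top"; returns a dict with "pixels" (400x640x3 uint8, red, green, blue), "range_z" (400x640 float32, m along the optical axis (not along the pixel's ray), 0 where there is no reading), "fx", "fy", "cx", "cy" (pixels), "position" and "attitude" of the camera in the world. Camera axes: x right, y up, looking along -z (the intrinsics and any distortion apply to the point x, -y, -z); pixel columns grow to the right and rows downward; lengths in m; the calibration is good to about 2 mm. A picture is of the moment at which its call begins.
- r.close_job(): hands the job in; it is judged then, once.
Trained networks look in the newest picture that a camera, given by its name, has taken for a name from the list of things; names that differ only in an ending like _2 or _b are one class to them, and where a whole thing is asked for, a point or a joint stands for the part that bears it (a point fixed in the world has none). Each returns a list of dicts, best first, with "conf" (0 to 1); they miss things now and then, are a little off and sometimes report something else, mostly with a low value. They report only what shows in the picture. A call takes as long as a camera call.
- r.boxes_of(name, camera): "extent" ([left, top, right, bottom] in pixels, round what is visible of it).
- r.regions_of(name, camera): "pixels" (400x640 bool, what is visible of it) and "extent" ([left, top, right, bottom] in pixels, round what is visible of it).
- r.tip_of(name, camera): "at" ([column, row] in pixels: a listed point, or the origin of a listed thing).
The state is a dict: "time_s": time; "joints": joint angles; "qd": joint speeds; "joint_torque": joint torques, N m; "tcp_pos": TCP position; "eef_rot": TCP orientation; "contact_force": force on the tool from outside, world axes, zero at the start; "moment": the same for the moment, N m; "gripper_width": finger opening in m; "gripper_force": force on a finger pad.
Only numpy, scipy, OpenCV 4.12 (cv2) and the standard library are available. Lean on these libraries where they do the work, as an engineer would, in place of code of your own. Each camera call takes 0.05 s, during which the arm holds its last target. There are 200 camera calls.

## Task

Check whether the plaster mould has dried: the steel drying sheet falsifies the reading, so first slide the mould along the bench, without lifting it, squarely inside the four yellow tape corners, and let go of it. Then take the orange moisture probe out of its cradle and hold it upright with its ball tip in the blue crayon ring on the mould's corner, pressing only lightly, so that the sprung tip is about half-way in and never jammed hard against the plaster. Finish while still holding the probe there, touching the mould with nothing but the tip, and leave the beaker, jar, brush and wooden rib alone.

Things in the scene. Friction and masses are not known exactly. Their poses are not given: they have to be found in the camera images.
- mould: loose white plaster block 140 x 140 x 50 mm high, about 0.8 kg, flat on the bench. Round straight cavity 100 mm across, 33 mm deep, centred in its top (floor 17 mm above the bench): the wall is 20 mm thick at the middle of each side, to be pinched there from above. Origin: centre of the underside; z up, x and y square to the sides. All four sides are alike but for the ringed corner (+x, +y)
- spot (a point): centre of the blue crayon ring (24 mm across, blue dot in the middle) on the mould's flat top at one corner, 51 mm from the mould's centre along its +x and its +y (19 mm from the two edges), 50 mm above the mould's underside
- sheet: thin steel drying sheet 240 x 220 mm lying flat on the bench (0.6 mm, no step to feel), on which the mould starts; fixed; origin at its centre
- place: the checking place on the bare bench: four yellow masking-tape corners, fixed and flat, whose inner edges form a square of 160 mm for the 140 mm mould; origin at the centre of the square on the bench, x and y along its sides (the mould may be in it any of the four ways round)
- cradle: fixed grey cradle of the probe, 56 x 56 mm, on a black foot 76 x 70 mm; its top is 72 mm above the bench, with a 21 mm hole in the middle, 62 mm deep, in which the probe's tip hangs free; origin at the centre of its foot on the bench
- probe: orange moisture probe, about 0.16 kg, loose, upright in the cradle, tip down. Shell 36 mm (its x) x 28 mm (its y) x 102 mm high, display on its -x face. Origin: centre of the shell's underside, which rests on the cradle's top; z runs up along the shell. Below it a black sleeve, 16 mm thick, reaches 24 mm down, then the sprung steel tip
- grip (a point): on the probe's axis, 66 mm above its origin (36 mm below the top of the shell): a good height to grip it from above across the 28 mm (along the probe's y)
- ball (a point): lowest point of the ball (14 mm across) at the end of the probe's sprung tip, 57 mm below the probe's origin while the tip is out; moves up with the tip
- tip (a joint): how far the probe's sprung tip is pushed in, m: 0 fully out, 0.010 fully in (stop). Spring: about 0.8 N to start it moving, 2.8 N half-way, 4.8 N fully in
- beaker: bystander: terracotta beaker, 72 mm across, 85 mm high, loose; origin at the centre of its underside
- jar: bystander: blue glaze jar with white cap, 60 mm across, 75 mm high, loose; origin at the centre of its underside
- brush: bystander: brush with wooden handle, 170 mm long, lying along its x, loose
- rib: bystander: flat wooden rib 100 x 55 x 7 mm, loose; origin at the centre of its underside

How it is judged:
By the outcome, as a careful person would: the job done as asked, in the order asked, and still so for the second after the job is handed in, while the arm keeps its last pose, push and grip.
It also fails if it takes over 64 s, if anything falls off the work surface, if the arm or the gripper's body presses on something with over 40 N, if the wrist force passes 120 N, or if a joint passes its speed limit or range.

## Working session

There is one attempt and no reset: what is moved stays moved. The work goes in short steps, Python scripts to look and compute and a tool call to move; the robot and the scene stay as the last step left them, time stands still between calls to the robot, and variables do not carry over. Pictures are saved under pics/ and viewed, at most 10 in all, crops included, and the job is handed in when it is done.

Besides the shell and the picture viewer there is one more tool, called after "Call:" as name(argument=value, ...), one argument or row to a line, values as JSON. jog_arm: Moves the arm, as the interface text tells. Its arguments: {"type":"object","properties":{"travel":{"type":"array"},"dr":{"type":"array"},"claw":{"type":"array"},"newtons":{"type":"number"}},"required":["travel","dr","claw"]}

```bash
mkdir -p pics; cat > h.py <<'E'
import numpy as np, cv2
from scipy.spatial.transform import Rotation as R
from plant import r
def cap(n):
    c=r.capture(n); return c
def camR(c):
    a=np.array(c["attitude"],float)
    return a if a.shape==(3,3) else R.from_euler('xyz',a,degrees=True).as_matrix()
def cloud(c):
    h,w=c["range_z"].shape; u,v=np.meshgrid(np.arange(w),np.arange(h)); z=c["range_z"]
    P=np.stack([(u-c["cx"])/c["fx"]*z,-(v-c["cy"])/c["fy"]*z,-z],-1)
    return P@camR(c).T+np.array(c["position"])
def onplane(c,px,z):
    u,v=px; d=camR(c)@np.array([(u-c["cx"])/c["fx"],-(v-c["cy"])/c["fy"],-1]); p=np.array(c["position"])
    return p+d*(z-p[2])/d[2]
E
python3 - <<'E'
from h import *
for n in ("scene","top"):
    c=cap(n); cv2.imwrite(f"pics/{n}0.png",c["pixels"][...,::-1]); print(n,{k:v for k,v in c.items() if k not in("pixels","range_z")})
    for t in "mould spot sheet place cradle probe grip beaker jar brush rib".split():
        d=r.tip_of(t,n)
        for e in d[:2]:
            u,v=np.array(e["at"]).astype(int); z=dict(spot=.05,grip=.138,probe=.072).get(t,0)
            print(t,round(e["conf"],2),np.round(e["at"],1),np.round(onplane(c,e["at"],z),3))
print(r.get_state())
E
```

```text
scene {'fx': 369.48714663195136, 'fy': 369.48714663195136, 'cx': 313.2318798475111, 'cy': 206.10593444139624, 'position': array([1.39694656, 0.28565493, 1.02005389]), 'attitude': array([ 43.56669255,  -0.9745701 , 110.91813542])}
mould 0.78 [281.3 197.7] [ 0.488 -0.176  0.   ]
mould 0.69 [216.7 187.2] [ 0.53  -0.438  0.   ]
spot 0.87 [273.9 178.2] [ 0.446 -0.224  0.05 ]
sheet 0.79 [277.4 201.1] [ 0.511 -0.182  0.   ]
cradle 0.79 [312.3 254.9] [0.698 0.034 0.   ]
probe 0.74 [315.8 239.5] [0.686 0.04  0.072]
probe 0.61 [361.  278.3] [0.774 0.218 0.072]
grip 0.91 [314.2 230.6] [0.705 0.04  0.138]
beaker 0.8 [356.9 279.2] [0.735 0.202 0.   ]
jar 0.67 [230.1 242.7] [ 0.755 -0.25   0.   ]
brush 0.54 [435.2 246.1] [0.506 0.418 0.   ]
rib 0.61 [217.3 186.8] [ 0.527 -0.437  0.   ]
top {'fx': 513.9456149077765, 'fy': 513.9456149077765, 'cx': 326.6226653043192, 'cy': 192.4611220884294, 'position': array([ 0.4348939 , -0.01231631,  1.60776248]), 'attitude': array([ 5.55989894e+00,  8.53638744e-02, -9.05591114e+01])}
mould 0.6 [382.8 222.3] [ 0.496 -0.186  0.   ]
spot 0.71 [401.4 243. ] [ 0.431 -
[... 365 characters left out ...]
.442  0.   ]
{'time_s': 1.2, 'joints': array([ 9.26522768e+01,  2.05477642e+01,  6.80362051e-01,  3.66891507e-04,
       -7.01353416e+01, -1.65076788e+01]), 'qd': array([ 0.02270513,  0.06220502, -0.04837356,  0.06661404,  0.11950835,
       -0.01138345]), 'joint_torque': array([ 1.30963253e-04, -5.82391262e+01,  2.93296731e+01,  7.00274929e+00,
        1.24760246e-02, -4.73861206e-06]), 'tcp_pos': array([0.16165059, 0.65532634, 0.22653439]), 'eef_rot': array([ 1.79997467e+02, -1.11044201e-03, -1.38552773e+01]), 'contact_force': array([-0.64150242,  0.29257413,  0.58350032]), 'moment': array([ 0.02300673,  0.03551037, -0.03536559]), 'gripper_force': 0.0, 'gripper_width': 0.08773415364160671}
```

View pics/top0.png

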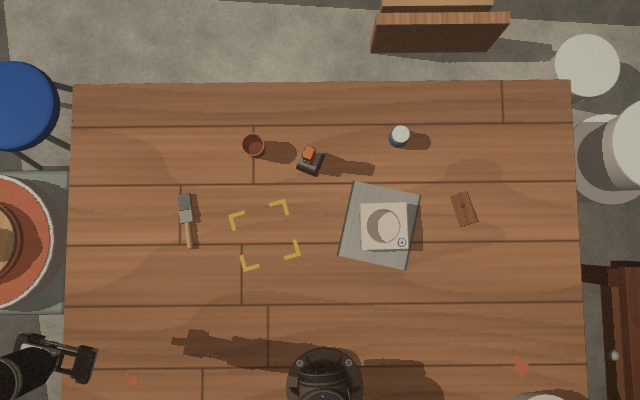

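View pics/scene0.png

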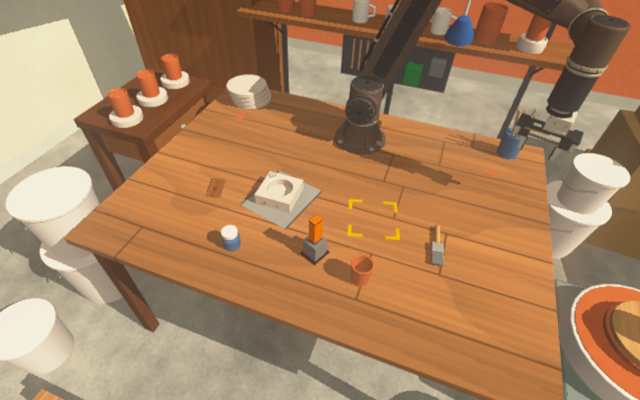

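The top view shows the mould at about (384,227) with its ring at (402,243), the tape square around (265,235), and the cradle with the probe at (310,158). The scene view agrees. Next I fit poses.

```bash
cat > m.py <<'E'
from h import *
def rect(p): 
    (c,s,a)=cv2.minAreaRect((p[:,:2]*1000).astype(np.float32)); return np.round(c,1),np.round(s,1),round(((a+45)%90)-45,2)
def reg(t,n):
    d=r.regions_of(t,n); return d[0]["pixels"] if d else np.zeros((400,640),bool)
def go(n,things=("mould","place","probe","cradle")):
    c=cap(n); W=cloud(c); 
    if "mould" in things:
        m=reg("mould",n); P=W[m]; k=abs(P[:,2]-.05)<.012; print(n,"mould top z",np.median(P[k][:,2]),k.sum(),rect(P[k]))
        # silhouette of top projected on z=.05, trimmed by percentiles
        e=r.tip_of("spot",n); print(" spot",[(round(x["conf"],2),np.round(onplane(c,x["at"],.05)*1000,1)) for x in e[:1]])
    if "place" in things:
        hsv=cv2.cvtColor(c["pixels"],cv2.COLOR_RGB2HSV); y=cv2.inRange(hsv,(20,110,120),(35,255,255))>0
        v,u=np.nonzero(y); Q=np.array([onplane(c,(a,b),0) for a,b in zip(u,v)]); 
        Q=Q[(abs(Q[:,0]-.49)<.16)&(abs(Q[:,1]-.15)<.17)]; print(n,"tape",len(Q),rect(Q))
    if "probe" in things:
        m=reg("probe",n); P=W[m]; k=P[:,2]>.155; print(n,"probe zmax",np.percentile(P[:,2],[50,90,98]),k.sum(),rect(P[k]) if k.sum()>3 else "", np.round(P[k].mean(0)*1000,1))
    if "cradle" in things:
        m=reg("cradle",n); P=W[m]; k=abs(P[:,2]-.072)<.01; print(n,"cradle",k.sum(),rect(P[k]) if k.sum()>3 else ""); k=P[:,2]<.06;print("  foot",rect(P[k]))
    return c
if __name__=="__main__":
    go("top"); go("scene")
    print(np.round(r.get_state()["tcp_pos"],4))
E
python3 m.py
```

```text
top mould top z 0.05027176680998513 1270 (array([ 484.2, -183. ]), array([139.9, 140.4]), 1.33)
 spot [(0.62, array([ 430.6, -239.1,   50. ]))]
top tape 400 (array([461.2, 185.3]), array([182.5, 183.8]), 15.67)
top probe zmax [0.17324937 0.17726662 0.17952969] 133 (array([688.6,  40.3]), array([28.5, 36.7]), -24.11) [687.4  40.2 173.7]
top cradle 158 (array([689.2,  39.9]), array([55.7, 56. ]), -22.76)
  foot (array([688.4,  42.2]), array([73.1, 75.3]), -21.95)
scene mould top z 0.048783544070191365 698 (array([ 483.7, -185.2]), array([146.7, 145. ]), 1.52)
 spot [(0.78, array([ 441.7, -236.9,   50. ]))]
scene tape 254 (array([458.5, 183.1]), array([185.8, 183.1]), 15.61)
scene probe zmax [0.1407044  0.1734796  0.17518873] 131 (array([690.6,  38.9]), array([29. , 36.9]), -21.48) [693.6  40.  169.3]
scene cradle 132 (array([691.5,  39.2]), array([55.3, 56.4]), -25.39)
  foot (array([708.7,  45.3]), array([51.6, 91.2]), 19.8)
[0.1617 0.6553 0.2265]
```

```bash
cat > g.py <<'E'
# usage: g.py "x,y,z,yaw ..." (mm, deg, world; tool down) relative to the measured pose or --from x,y,z,yaw
import sys
from h import *
def rel(wps,frm=None):
    if frm is None:
        s=r.get_state(); p=s["tcp_pos"]; Rt=R.from_euler('xyz',s["eef_rot"],degrees=True)
        print("at",np.round(p*1000,1),np.round(s["eef_rot"],2),"F",np.round(s["contact_force"],2),"w",round(s["gripper_width"]*1000,1),round(s["gripper_force"],1),"t",s["time_s"])
    else:
        p=np.array(frm[:3])/1000; Rt=R.from_euler('xyz',[180,0,frm[3]],degrees=True)
    for w in wps:
        t=Rt.inv().apply(np.array(w[:3])/1000-p)/.5
        d=(Rt.inv()*R.from_euler('xyz',[180,0,w[3]],degrees=True)).as_rotvec(degrees=True)/360
        print(w,np.round(t,4).tolist(),np.round(d,4).tolist())
if __name__=="__main__":
    a=sys.argv[1:]; f=None
    if a[0]=="--from": f=eval(a[1]); a=a[2:]
    rel([eval(x) for x in a],f)
E
python3 g.py 380,420,227,-5 450,250,200,1.4 482.5,-124,150,1.4; python3 g.py --from 450,250,200,1.4 482.5,-124,120,1.4; python3 g.py --from 482.5,-124,120,1.4  482.5,-124,60,1.4 482.5,-124,23,1.4
```

```text
at [161.7 655.3 226.5] [180.    -0.   -13.86] F [-0.17  0.01  0.36] w 87.9 0.0 t 1.7
(380, 420, 227, -5) [0.5367, 0.3524, -0.0009] [0.0, -0.0, -0.0246]
(450, 250, 200, 1.4) [0.754, 0.649, 0.0531] [0.0, -0.0, -0.0424]
(482.5, -124, 150, 1.4) [0.9963, 1.3596, 0.1531] [0.0, -0.0, -0.0424]
(482.5, -124, 120, 1.4) [0.0467, 0.7494, 0.16] [0.0, 0.0, 0.0]
(482.5, -124, 60, 1.4) [0.0, -0.0, 0.12] [0.0, 0.0, 0.0]
(482.5, -124, 23, 1.4) [0.0, -0.0, 0.194] [0.0, 0.0, 0.0]
```

Call:
jog_arm(
  travel=[
    [0.5367,0.3524,0],
    [0.5367,0.3524,0],
    [0.5367,0.3524,0],
    [0.5367,0.3524,0],
    [0.5367,0.3524,0],
    [0.754,0.649,0.053],
    [0.754,0.649,0.053],
    [0.754,0.649,0.053],
    [0.754,0.649,0.053],
    [0.754,0.649,0.053],
  ],
  dr=[
    [0,0,-0.0246],
    [0,0,-0.0246],
    [0,0,-0.0246],
    [0,0,-0.0246],
    [0,0,-0.0246],
    [0,0,-0.0424],
    [0,0,-0.0424],
    [0,0,-0.0424],
    [0,0,-0.0424],
    [0,0,-0.0424],
  ],
  claw=[0.75,0.75,0.75,0.75,0.75,0.75,0.75,0.75,0.75,0.75],
)

```text
time_s: 2.95
tcp_pos: [0.4504, 0.2497, 0.2004]
eef_rot: [-180.0, -0.0, 1.3]
contact_force: [0.8, 0.2, 0.7]
gripper_width: 0.0659
gripper_force: 0.0
```

Call:
jog_arm(
  travel=[
    [0.0467,0.7494,0.16],
    [0.0467,0.7494,0.16],
    [0.0467,0.7494,0.16],
    [0.0467,0.7494,0.16],
    [0.0467,0.7494,0.16],
    [0.0467,0.7494,0.16],
    [0.0467,0.7494,0.16],
    [0.0467,0.7494,0.16],
    [0.0467,0.7494,0.16],
    [0.0467,0.7494,0.16],
  ],
  dr=[
    [0,0,0],
    [0,0,0],
    [0,0,0],
    [0,0,0],
    [0,0,0],
    [0,0,0],
    [0,0,0],
    [0,0,0],
    [0,0,0],
    [0,0,0],
  ],
  claw=[0.75,0.75,0.75,0.75,0.75,0.75,0.75,0.75,0.75,0.75],
)

```text
time_s: 4.2
tcp_pos: [0.4831, -0.1225, 0.1206]
eef_rot: [-180.0, -0.1, 1.5]
contact_force: [0.1, 0.5, 0.0]
gripper_width: 0.0657
gripper_force: 0.0
```

```bash
python3 g.py 482.5,-124,60,1.4 482.5,-124,23,1.4; python3 - <<'E'
from h import *
c=cap("scene"); cv2.imwrite("pics/s1.png",cv2.resize(c["pixels"][120:260,200:420,::-1],None,fx=3,fy=3))
E
```

```text
at [ 483.1 -122.5  120.6] [-1.7999e+02 -6.0000e-02  1.5500e+00] F [0.08 0.46 0.03] w 65.7 0.0 t 4.2
(482.5, -124, 60, 1.4) [-0.0014, 0.0029, 0.1212] [-0.0, -0.0002, 0.0004]
(482.5, -124, 23, 1.4) [-0.0015, 0.0029, 0.1952] [-0.0, -0.0002, 0.0004]
```

View pics/s1.png

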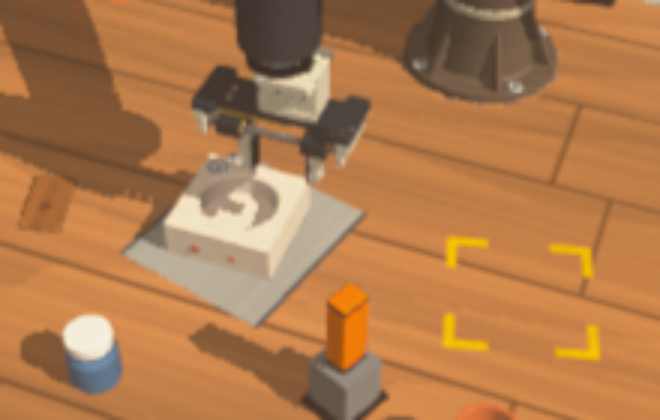

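The crop shows the fingers straddling the +y wall: one over the cavity at about (245,150), one outside at (315,165). Next: go down and pinch.

Call:
jog_arm(
  travel=[
    [0,0,0.06],
    [0,0,0.12],
    [0,0,0.16],
    [0,0,0.194],
    [0,0,0.194],
    [0,0,0.194],
    [0,0,0.194],
    [0,0,0.194],
    [0,0,0.194],
    [0,0,0.194],
  ],
  dr=[
    [0,0,0],
    [0,0,0],
    [0,0,0],
    [0,0,0],
    [0,0,0],
    [0,0,0],
    [0,0,0],
    [0,0,0],
    [0,0,0],
    [0,0,0],
  ],
  claw=[0.75,0.75,0.75,0.75,0.75,0.1,0.1,0.1,0.1,0.1],
  newtons=40,
)

```text
time_s: 5.5
tcp_pos: [0.4826, -0.1242, 0.0232]
eef_rot: [180.0, -0.0, 1.4]
contact_force: [-0.6, -4.6, 2.1]
gripper_width: 0.0212
gripper_force: 1.8
```

```bash
python3 - <<'E'
from m import *
for n in("top","scene"): go(n,("mould","place"))
E
python3 g.py 482.5,-124,23,1.4
```

```text
top mould top z 0.05036598078166288 654 (array([ 484.1, -183.8]), array([140. , 137.6]), 1.1)
 spot [(0.88, array([ 437.5, -236.2,   50. ]))]
top tape 303 (array([461.4, 185.2]), array([182.3, 184. ]), 15.68)
scene mould top z 0.049030161776356995 382 (array([ 498.4, -181.8]), array([118.6, 141.1]), 1.06)
 spot [(0.61, array([ 438. , -246.4,   50. ]))]
scene tape 254 (array([458.5, 183.1]), array([185.8, 183.1]), 15.61)
at [ 482.5 -124.2   23.2] [179.99   0.     1.41] F [-0.47 -3.07  3.04] w 19.7 40.0 t 5.8
(482.5, -124, 23, 1.4) [-0.0, -0.0005, 0.0004] [0.0, 0.0, 0.0]
```

```bash
python3 - <<'E'
from g import *
a=np.array([482.5,-124,23,1.4]); b=np.array([444.8,242.7,23,15.8])
# ease: 10 rows to the middle, then 10 to the end
f=[.01,.04,.08,.13,.19,.25,.31,.37,.43,.49]
rel([tuple(np.round(a+(b-a)*k,2)) for k in f],a)
m=a+(b-a)*.49
rel([tuple(np.round(a+(b-a)*k,2)) for k in [.55,.61,.67,.73,.79,.85,.91,.96,.99,1]],m)
E
```

```text
(np.float64(482.12), np.float64(-120.33), np.float64(23.0), np.float64(1.54)) [-0.0006, -0.0074, -0.0] [0.0, 0.0, -0.0004]
(np.float64(480.99), np.float64(-109.33), np.float64(23.0), np.float64(1.98)) [-0.0023, -0.0294, -0.0] [0.0, 0.0, -0.0016]
(np.float64(479.48), np.float64(-94.66), np.float64(23.0), np.float64(2.55)) [-0.0046, -0.0588, -0.0] [0.0, 0.0, -0.0032]
(np.float64(477.6), np.float64(-76.33), np.float64(23.0), np.float64(3.27)) [-0.0075, -0.0956, -0.0] [-0.0, 0.0, -0.0052]
(np.float64(475.34), np.float64(-54.33), np.float64(23.0), np.float64(4.14)) [-0.0109, -0.1396, -0.0] [0.0, 0.0, -0.0076]
(np.float64(473.08), np.float64(-32.33), np.float64(23.0), np.float64(5.0)) [-0.0144, -0.1837, -0.0] [0.0, 0.0, -0.01]
(np.float64(470.81), np.float64(-10.32), np.float64(23.0), np.float64(5.86)) [-0.0178, -0.2279, -0.0] [-0.0, 0.0, -0.0124]
(np.float64(468.55), np.float64(11.68), np.float64(23.0), np.float64(6.73)) [-0.0213, -0.272, -0.0] [0.0, 0.0, -0.0148]
(np.float64(466.29), np.float64(33.68), np.float64(23.0), np.float64(7.59)) [-0.0247, -0.3161, -0.0] [0.0, 0.0, -0.0172]
(np.f
[... 613 characters left out ...]
2), np.float64(165.69), np.float64(23.0), np.float64(12.78)) [0.01, -0.2209, -0.0] [0.0, 0.0, -0.012]
(np.float64(450.46), np.float64(187.7), np.float64(23.0), np.float64(13.64)) [0.012, -0.2652, -0.0] [0.0, 0.0, -0.0144]
(np.float64(448.19), np.float64(209.7), np.float64(23.0), np.float64(14.5)) [0.014, -0.3093, -0.0] [0.0, 0.0, -0.0168]
(np.float64(446.31), np.float64(228.03), np.float64(23.0), np.float64(15.22)) [0.0156, -0.3462, -0.0] [0.0, 0.0, -0.0188]
(np.float64(445.18), np.float64(239.03), np.float64(23.0), np.float64(15.66)) [0.0166, -0.3683, -0.0] [0.0, 0.0, -0.02]
(np.float64(444.8), np.float64(242.7), np.float64(23.0), np.float64(15.8)) [0.017, -0.3756, -0.0] [0.0, 0.0, -0.0204]
```

Call:
jog_arm(
  travel=[
    [-0.0006,-0.0074,0],
    [-0.0023,-0.0294,0],
    [-0.0046,-0.0588,0],
    [-0.0075,-0.0956,0],
    [-0.0109,-0.1396,0],
    [-0.0144,-0.1837,0],
    [-0.0178,-0.2279,0],
    [-0.0213,-0.272,0],
    [-0.0247,-0.3161,0],
    [-0.0281,-0.3602,0],
  ],
  dr=[
    [0,0,-0.0004],
    [0,0,-0.0016],
    [0,0,-0.0032],
    [0,0,-0.0052],
    [0,0,-0.0076],
    [0,0,-0.01],
    [0,0,-0.0124],
    [0,0,-0.0148],
    [0,0,-0.0172],
    [0,0,-0.0196],
  ],
  claw=[0.1,0.1,0.1,0.1,0.1,0.1,0.1,0.1,0.1,0.1],
)

```text
time_s: 7.05
tcp_pos: [0.4637, 0.0558, 0.0232]
eef_rot: [180.0, 0.0, 8.5]
contact_force: [0.2, -6.2, 4.2]
gripper_width: 0.0197
gripper_force: 40.0
```

Call:
jog_arm(
  travel=[
    [0.002,-0.0442,0],
    [0.004,-0.0884,0],
    [0.006,-0.1326,0],
    [0.008,-0.1768,0],
    [0.01,-0.2209,0],
    [0.012,-0.2652,0],
    [0.014,-0.3093,0],
    [0.0156,-0.3462,0],
    [0.0166,-0.3683,0],
    [0.017,-0.3756,0],
  ],
  dr=[
    [0,0,-0.0024],
    [0,0,-0.0048],
    [0,0,-0.0072],
    [0,0,-0.0096],
    [0,0,-0.012],
    [0,0,-0.0144],
    [0,0,-0.0168],
    [0,0,-0.0188],
    [0,0,-0.02],
    [0,0,-0.0204],
  ],
  claw=[0.1,0.1,0.1,0.1,0.1,0.1,0.1,0.1,0.1,0.1],
)

```text
time_s: 8.3
tcp_pos: [0.4444, 0.242, 0.0232]
eef_rot: [179.9, 0.1, 15.9]
contact_force: [1.5, -9.3, 8.8]
gripper_width: 0.0196
gripper_force: 40.0
```

```bash
python3 - <<'E'
from m import *
for n in("top","scene"): go(n,("mould","place"))
c=cap("top"); cv2.imwrite("pics/t2.png",cv2.resize(c["pixels"][180:290,200:330,::-1],None,fx=5,fy=5,interpolation=cv2.INTER_CUBIC))
E
python3 g.py 444.8,242.7,23,15.8
```

```text
top mould top z 0.050745724108378854 1055 (array([461.1, 186.4]), array([140.3, 140.4]), 15.78)
 spot [(0.81, array([430.8, 127.1,  50. ]))]
top tape 265 (array([461.2, 185.7]), array([182.8, 183.6]), 15.47)
scene mould top z 0.04922069908976001 579 (array([461. , 185.1]), array([145.1, 140.3]), 15.45)
 spot [(0.7, array([442.6, 135.4,  50. ]))]
scene tape 169 (array([459.2, 182.8]), array([184.7, 182.8]), 16.18)
at [444.4 242.2  23.2] [1.7997e+02 5.0000e-02 1.5810e+01] F [-1.15 -3.12  6.86] w 19.5 40.0 t 8.65
(444.8, 242.7, 23, 15.8) [0.0011, -0.0008, 0.0004] [0.0001, 0.0001, 0.0]
```

View pics/t2.png

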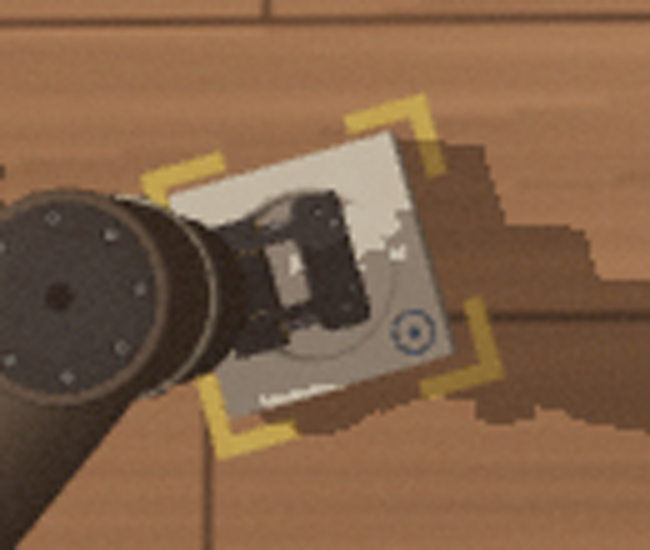

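Top view: the mould is centred and square between the four tape corners, with the ring near (283,246). Next: let go, go up, and move over to the probe.

```bash
python3 g.py --from 444.8,242.7,23,15.8 444.8,242.7,120,15.8 444.8,242.7,220,15.8 640,60,235,-23 689.5,40,235,-23
```

```text
(444.8, 242.7, 120, 15.8) [0.0, 0.0, -0.194] [0.0, 0.0, 0.0]
(444.8, 242.7, 220, 15.8) [0.0, 0.0, -0.394] [0.0, 0.0, 0.0]
(640, 60, 235, -23) [0.2762, 0.4579, -0.424] [-0.0, -0.0, 0.1078]
(689.5, 40, 235, -23) [0.3605, 0.5233, -0.424] [-0.0, -0.0, 0.1078]
```

Call:
jog_arm(
  travel=[
    [0,0,0],
    [0,0,0],
    [0,0,0],
    [0,0,0],
    [0,0,-0.04],
    [0,0,-0.1],
    [0,0,-0.2],
    [0,0,-0.3],
    [0,0,-0.394],
    [0,0,-0.394],
  ],
  dr=[
    [0,0,0],
    [0,0,0],
    [0,0,0],
    [0,0,0],
    [0,0,0],
    [0,0,0],
    [0,0,0],
    [0,0,0],
    [0,0,0],
    [0,0,0],
  ],
  claw=[0.6,0.6,0.6,0.6,0.6,0.6,0.6,0.6,0.6,0.6],
)

```text
time_s: 9.9
tcp_pos: [0.4464, 0.2442, 0.2241]
eef_rot: [-179.8, -0.4, 15.8]
contact_force: [-0.9, -0.4, -0.9]
gripper_width: 0.0525
gripper_force: 0.0
```

Now over the probe (about 318 mm, about 39° turn).

Call:
jog_arm(
  travel=[
    [0.3605,0.5233,-0.03],
    [0.3605,0.5233,-0.03],
    [0.3605,0.5233,-0.03],
    [0.3605,0.5233,-0.03],
    [0.3605,0.5233,-0.03],
    [0.3605,0.5233,-0.03],
    [0.3605,0.5233,-0.03],
    [0.3605,0.5233,-0.03],
    [0.3605,0.5233,-0.03],
    [0.3605,0.5233,-0.03],
  ],
  dr=[
    [0,0,0.1078],
    [0,0,0.1078],
    [0,0,0.1078],
    [0,0,0.1078],
    [0,0,0.1078],
    [0,0,0.1078],
    [0,0,0.1078],
    [0,0,0.1078],
    [0,0,0.1078],
    [0,0,0.1078],
  ],
  claw=[0.75,0.75,0.75,0.75,0.75,0.75,0.75,0.75,0.75,0.75],
)

```text
time_s: 11.15
tcp_pos: [0.6892, 0.0409, 0.2357]
eef_rot: [-180.0, -0.0, -22.9]
contact_force: [0.3, -0.5, -0.4]
gripper_width: 0.0661
gripper_force: 0.0
```

```bash
python3 - <<'E'
from m import *
for n in("top","scene"): 
    c=go(n,("mould","place","probe","cradle"))
    P=c["pixels"].copy()
    if n=="top":
        W=cloud(c); H=cv2.cvtColor(P,cv2.COLOR_RGB2HSV)
        b=(cv2.inRange(H,(95,60,30),(130,255,255))>0)&(abs(W[...,2]-.05)<.01)&(abs(W[...,0]-.43)<.04)&(abs(W[...,1]-.122)<.04)
        v,u=np.nonzero(b); print("ring bbox mid",len(u),np.round(onplane(c,((u.min()+u.max())/2,(v.min()+v.max())/2),.05)*1000,1),np.ptp(u),np.ptp(v))
        x=P[180:290,200:330,::-1]
    else: x2=P[190:270,260:390,::-1]
a=cv2.resize(x,None,fx=4,fy=4,interpolation=cv2.INTER_CUBIC); b=cv2.resize(x2,None,fx=4,fy=4,interpolation=cv2.INTER_CUBIC)
o=np.zeros((600,800,3),np.uint8); s=cv2.resize(np.vstack([a,b]),None,fx=.78,fy=.78); cv2.imwrite("pics/m3.png",s)
print(s.shape)
E
python3 g.py 689.5,40,119,-23
```

```text
top mould top z 0.050932383559585515 600 (array([471.7, 149.9]), array([137.9,  64.1]), 15.88)
 spot [(0.58, array([420. , 123.1,  50. ]))]
top tape 102 (array([479.5, 120.8]), array([182.5,  51.1]), 16.07)
top probe zmax [0.01990055 0.02464525 0.02829218] 4 (array([492.5, 231.9]), array([16.1,  1.2]), 21.37) [492.7 232.3 678.6]
top cradle 94 (array([672.5,  47.3]), array([55.7, 19.3]), -23.43)
  foot (array([662.8,  47.4]), array([70.2, 34.6]), -3.95)
ring bbox mid 1 [425.7 121.6  50. ] 0 0
scene mould top z 0.049072590930994975 792 (array([460.8, 185.7]), array([146.2, 140.4]), 16.34)
 spot [(0.9, array([421., 124.,  50.]))]
scene tape 178 (array([460.9, 183.7]), array([179.7, 182.8]), 15.78)
scene probe zmax [0.137049   0.17387759 0.17566478] 113 (array([1039. ,  150.3]), array([764.3,  39.7]), 17.74) [701.9  42.3 177.3]
scene cradle 133 (array([690.7,  38.7]), array([57. , 54.9]), -24.95)
  foot (array([705.6,  43. ]), array([59.1, 91.5]), 16.23)
(593, 406, 3)
at [689.6  40.  235. ] [180.   0. -23.] F [-0.63 -0.09 -0.43] w 65.8 0.0 t 11.65
(689.5, 40, 119, -23) [-0.0001, 0.0, 0.232] [0.0, 0.0, -0.0]
```

View pics/m3.png

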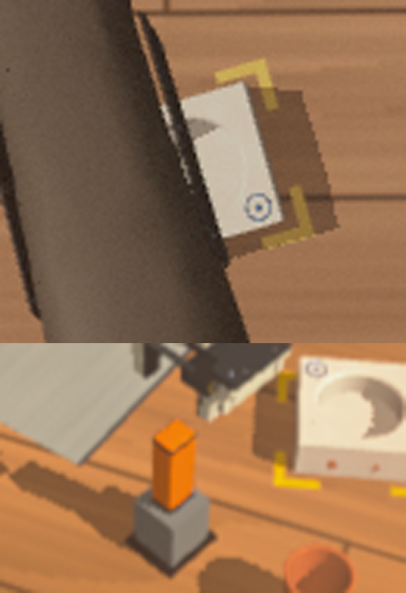

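The mould still sits square inside the tape after release (ring at (426,122) mm), and the probe stands untouched in its cradle under the gripper. Next: go down and grip.

Call:
jog_arm(
  travel=[
    [0,0,0.05],
    [0,0,0.1],
    [0,0,0.15],
    [0,0,0.19],
    [0,0,0.22],
    [0,0,0.232],
    [0,0,0.232],
    [0,0,0.232],
    [0,0,0.232],
    [0,0,0.232],
  ],
  dr=[
    [0,0,0],
    [0,0,0],
    [0,0,0],
    [0,0,0],
    [0,0,0],
    [0,0,0],
    [0,0,0],
    [0,0,0],
    [0,0,0],
    [0,0,0],
  ],
  claw=[0.75,0.75,0.75,0.75,0.75,0.75,0.75,0.2,0.2,0.2],
  newtons=25,
)

```text
time_s: 12.9
tcp_pos: [0.6897, 0.0401, 0.1195]
eef_rot: [-180.0, -0.0, -23.0]
contact_force: [0.2, 0.5, -0.5]
gripper_width: 0.0412
gripper_force: 0.0
```

Call:
jog_arm(
  travel=[
    [0,0,0],
    [0,0,0],
    [0,0,0],
    [0,0,-0.01],
    [0,0,-0.03],
    [0,0,-0.07],
    [0,0,-0.11],
    [0,0,-0.15],
    [0,0,-0.18],
    [0,0,-0.2],
  ],
  dr=[
    [0,0,0],
    [0,0,0],
    [0,0,0],
    [0,0,0],
    [0,0,0],
    [0,0,0],
    [0,0,0],
    [0,0,0],
    [0,0,0],
    [0,0,0],
  ],
  claw=[0.2,0.2,0.2,0.2,0.2,0.2,0.2,0.2,0.2,0.2],
)

```text
time_s: 14.15
tcp_pos: [0.6897, 0.0402, 0.2201]
eef_rot: [-180.0, -0.0, -23.0]
contact_force: [0.0, 0.1, -2.6]
gripper_width: 0.0279
gripper_force: 25.0
```

```bash
python3 - <<'E'
from m import *
c=cap("scene"); cv2.imwrite("pics/s4.png",cv2.resize(c["pixels"][170:270,260:420,::-1],None,fx=5,fy=5,interpolation=cv2.INTER_CUBIC))
for t in("ball","probe","grip"): print(t,[(round(e["conf"],2),e["at"]) for e in r.tip_of(t,"scene")[:1]])
E
python3 g.py --from 689.5,40,219,-23 425.5,122.3,219,-23; python3 g.py
```

```text
ball [(0.52, [318.5, 232.0])]
probe [(0.66, [316.8, 219.1])]
grip [(0.73, [316.1, 203.1])]
(425.5, 122.3, 219, -23) [-0.5503, 0.0548, 0.0] [0.0, 0.0, 0.0]Traceback (most recent call last):
  File "g.py", line 16, in <module>
    if a[0]=="--from": f=eval(a[1]); a=a[2:]
       ~^^^
IndexError: list index out of range
```

View pics/s4.png

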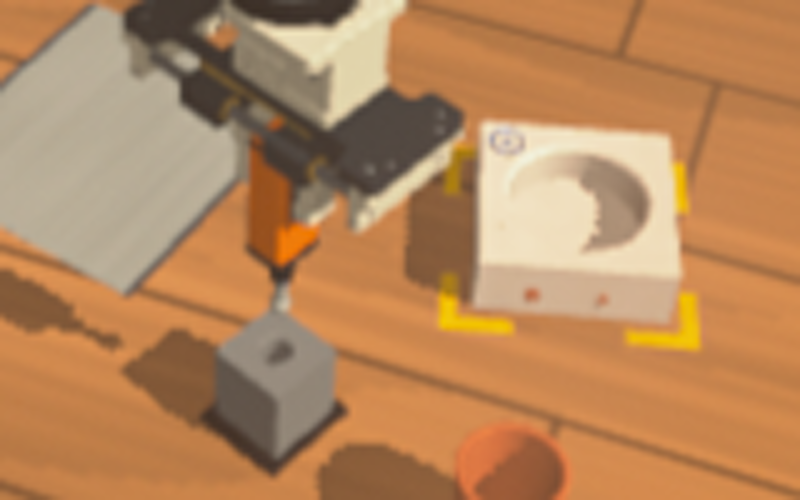

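The probe is out of the cradle, upright, tip clear of its top (ball at about (316,231) in the full image). Next: carry it over the ring.

Call:
jog_arm(
  travel=[
    [-0.05,0.005,0],
    [-0.13,0.013,0],
    [-0.21,0.021,0],
    [-0.29,0.029,0],
    [-0.37,0.037,0],
    [-0.45,0.045,0],
    [-0.51,0.051,0],
    [-0.5503,0.0548,0],
    [-0.5503,0.0548,0.06],
    [-0.5503,0.0548,0.09],
  ],
  dr=[
    [0,0,0],
    [0,0,0],
    [0,0,0],
    [0,0,0],
    [0,0,0],
    [0,0,0],
    [0,0,0],
    [0,0,0],
    [0,0,0],
    [0,0,0],
  ],
  claw=[0.2,0.2,0.2,0.2,0.2,0.2,0.2,0.2,0.2,0.2],
)

```text
time_s: 15.6
tcp_pos: [0.4243, 0.1219, 0.1725]
eef_rot: [179.9, 0.1, -23.0]
contact_force: [0.2, 0.5, -2.0]
gripper_width: 0.028
gripper_force: 25.0
```

```bash
cat > b.py <<'E'
from m import *
import sys
c=cap("scene"); s=r.get_state(); p=s["tcp_pos"]; print(p,s["eef_rot"],s["contact_force"],s["gripper_width"],s["time_s"])
def proj(X):
    q=camR(c).T@(np.array(X)-c["position"]); return np.round([c["cx"]+c["fx"]*q[0]/-q[2],c["cy"]-c["fy"]*q[1]/-q[2]],1)
print("pred ball",proj(p-[0,0,.104]),"probe",proj(p-[0,0,.047]),"spot expected",proj([.4255,.1223,.05]))
for t in("ball","probe","spot"): print(t,[(round(e["conf"],2),np.round(e["at"],1)) for e in r.tip_of(t,"scene")[:1]])
u,v=proj(p-[0,0,.08]).astype(int); cv2.imwrite("pics/%s.png"%sys.argv[1],cv2.resize(c["pixels"][v-35:v+40,u-50:u+50,::-1],None,fx=7,fy=7,interpolation=cv2.INTER_CUBIC)); print("crop origin",u-50,v-35)
E
python3 b.py s5
```

```text
[0.42364231 0.12143789 0.17093162] [ 1.79810766e+02  1.54853888e-01 -2.30074750e+01] [-1.52062265  0.52304635 -3.46215643] 0.027680567150655026 15.65
pred ball [361.6 194.7] probe [363.3 183.3] spot expected [361.1 198.3]
ball [(0.32, array([234.7, 242.2]))]
probe [(0.64, array([364.5, 183.3]))]
spot [(0.97, array([360.7, 200.4]))]
crop origin 312 155
```

View pics/s5.png

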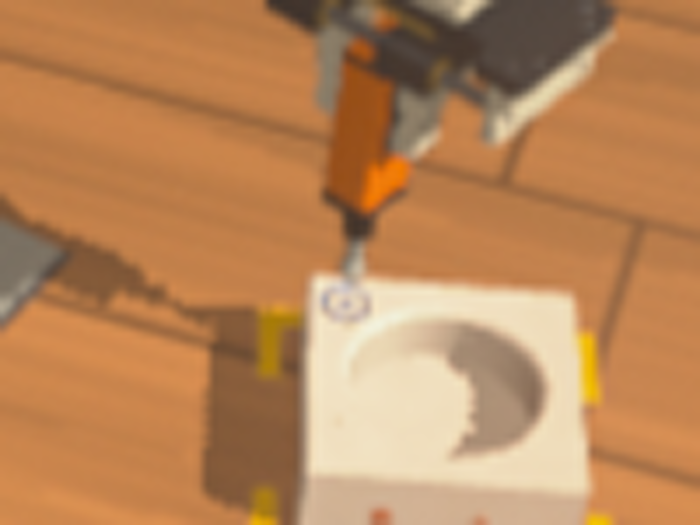

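The ball is at about (362,195), just above the ring, and the ring is at (361,198), where expected. Next: go down slowly.

Call:
jog_arm(
  travel=[
    [0,0,0],
    [0,0,0],
    [0,0,0.006],
    [0,0,0.012],
    [0,0,0.018],
    [0,0,0.024],
    [0,0,0.028],
    [0,0,0.03],
    [0,0,0.03],
    [0,0,0.03],
  ],
  dr=[
    [0,0,0],
    [0,0,0],
    [0,0,0],
    [0,0,0],
    [0,0,0],
    [0,0,0],
    [0,0,0],
    [0,0,0],
    [0,0,0],
    [0,0,0],
  ],
  claw=[0.2,0.2,0.2,0.2,0.2,0.2,0.2,0.2,0.2,0.2],
)

```text
time_s: 17.05
tcp_pos: [0.4256, 0.1224, 0.1592]
eef_rot: [-180.0, -0.0, -23.0]
contact_force: [0.0, -0.1, -1.9]
gripper_width: 0.0281
gripper_force: 25.0
```

```bash
cat > f.py <<'E'
from g import *
F=[]
for i in range(4):
    c=r.capture("scene"); s=r.get_state(); F.append(np.r_[s["contact_force"],s["tcp_pos"]*1000])
print(np.round(F,2),np.mean(F,0).round(2)); rel([(425.5,122.3,149,-23)])
E
python3 f.py
```

```text
[[-1.0000e-01  3.5000e-01 -2.5500e+00  4.2561e+02  1.2237e+02  1.5916e+02]
 [ 2.4000e-01  2.7000e-01 -1.9000e+00  4.2560e+02  1.2237e+02  1.5915e+02]
 [-1.3000e-01 -2.3000e-01 -1.2700e+00  4.2559e+02  1.2236e+02  1.5914e+02]
 [ 4.9000e-01  2.5000e-01 -2.5000e+00  4.2558e+02  1.2235e+02  1.5914e+02]] [ 1.2000e-01  1.6000e-01 -2.0600e+00  4.2560e+02  1.2236e+02  1.5915e+02]
at [425.6 122.4 159.1] [-1.7999e+02 -1.0000e-02 -2.2990e+01] F [ 0.49  0.25 -2.5 ] w 28.2 25.0 t 17.25
(425.5, 122.3, 149, -23) [-0.0001, 0.0002, 0.0203] [-0.0, -0.0, 0.0]
```

Call:
jog_arm(
  travel=[
    [0,0,0.002],
    [0,0,0.004],
    [0,0,0.006],
    [0,0,0.008],
    [0,0,0.01],
    [0,0,0.012],
    [0,0,0.014],
    [0,0,0.014],
    [0,0,0.014],
    [0,0,0.014],
  ],
  dr=[
    [0,0,0],
    [0,0,0],
    [0,0,0],
    [0,0,0],
    [0,0,0],
    [0,0,0],
    [0,0,0],
    [0,0,0],
    [0,0,0],
    [0,0,0],
  ],
  claw=[0.2,0.2,0.2,0.2,0.2,0.2,0.2,0.2,0.2,0.2],
)

```text
time_s: 18.5
tcp_pos: [0.4256, 0.1223, 0.1521]
eef_rot: [-180.0, -0.0, -23.0]
contact_force: [-0.9, -0.2, -1.6]
gripper_width: 0.028
gripper_force: 25.0
```

```bash
python3 f.py
```

```text
[[ 5.7000e-01 -3.9000e-01 -8.7000e-01  4.2556e+02  1.2236e+02  1.5212e+02]
 [ 3.1000e-01 -6.3000e-01 -7.0000e-01  4.2559e+02  1.2234e+02  1.5212e+02]
 [-3.2000e-01 -5.0000e-02 -8.5000e-01  4.2557e+02  1.2235e+02  1.5209e+02]
 [-3.5000e-01  7.0000e-02 -5.1000e-01  4.2558e+02  1.2235e+02  1.5211e+02]] [ 5.0000e-02 -2.5000e-01 -7.3000e-01  4.2557e+02  1.2235e+02  1.5211e+02]
at [425.6 122.4 152.1] [-180.   -0.  -23.] F [-0.35  0.07 -0.51] w 27.9 25.0 t 18.7
(425.5, 122.3, 149, -23) [-0.0001, 0.0002, 0.0062] [-0.0, -0.0, 0.0]
```

Contact is about 1.3 N, so the tip is about 1.5 mm in. It needs another 3.4 mm.

Call:
jog_arm(
  travel=[
    [0,0,0.001],
    [0,0,0.002],
    [0,0,0.003],
    [0,0,0.004],
    [0,0,0.005],
    [0,0,0.006],
    [0,0,0.0068],
    [0,0,0.0068],
    [0,0,0.0068],
    [0,0,0.0068],
  ],
  dr=[
    [0,0,0],
    [0,0,0],
    [0,0,0],
    [0,0,0],
    [0,0,0],
    [0,0,0],
    [0,0,0],
    [0,0,0],
    [0,0,0],
    [0,0,0],
  ],
  claw=[0.2,0.2,0.2,0.2,0.2,0.2,0.2,0.2,0.2,0.2],
)

```text
time_s: 19.95
tcp_pos: [0.4256, 0.1224, 0.1487]
eef_rot: [-180.0, -0.0, -23.0]
contact_force: [0.1, -0.6, 1.6]
gripper_width: 0.0278
gripper_force: 25.0
```

```bash
python3 f.py; python3 b.py s6; python3 -c "
from m import *
go('scene',('mould','place'))"
```

```text
[[-3.6000e-01  6.7000e-01  1.1900e+00  4.2557e+02  1.2235e+02  1.4869e+02]
 [ 5.2000e-01 -5.4000e-01  3.5000e-01  4.2558e+02  1.2236e+02  1.4868e+02]
 [ 4.9000e-01 -1.4800e+00  1.6600e+00  4.2557e+02  1.2234e+02  1.4867e+02]
 [-3.2000e-01 -1.4000e-01  1.0600e+00  4.2559e+02  1.2234e+02  1.4869e+02]] [ 8.0000e-02 -3.7000e-01  1.0700e+00  4.2558e+02  1.2235e+02  1.4868e+02]
at [425.6 122.3 148.7] [-180.   -0.  -23.] F [-0.32 -0.14  1.06] w 28.0 25.0 t 20.15
(425.5, 122.3, 149, -23) [-0.0001, 0.0001, -0.0006] [-0.0, -0.0, 0.0]
[0.4255575  0.12236166 0.14867347] [-1.79997773e+02 -1.16124956e-03 -2.29942738e+01] [-0.43724449 -1.46348592  0.60463707] 0.027566014080610855 20.2
pred ball [361.  199.3] probe [362.7 188.2] spot expected [361.1 198.3]
ball []
probe [(0.78, array([365.1, 189.5]))]
spot [(0.86, array([360.2, 200.2]))]
crop origin 311 159
scene mould top z 0.04891508411921486 743 (array([461.2, 185.7]), array([145.1, 140.1]), 16.42)
 spot [(0.71, array([435.2, 130.3,  50. ]))]
scene tape 179 (array([459.4, 183.5]), array([182.8, 182.7]), 15.65)
```

View pics/s6.png

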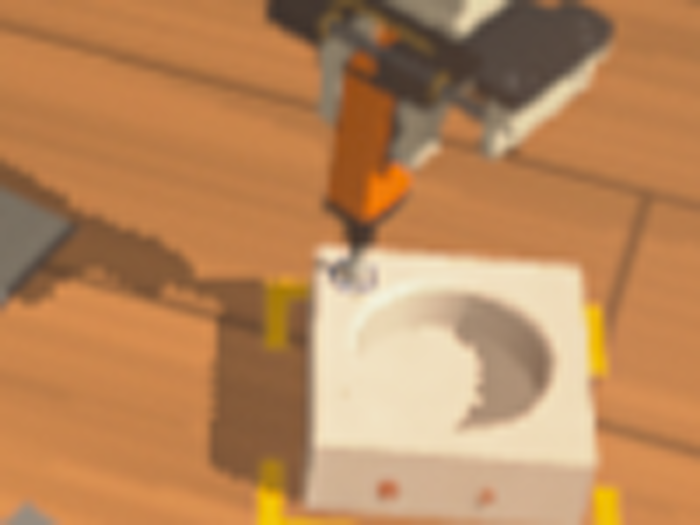

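The ball sits in the ring at crop (355,272), about (362,198) in the full image. The contact force is about 3 N, which is half-way in, and the mould hasn't moved. Handing in.

```bash
python3 -c "
from plant import r
print(r.close_job())"
```

```text
the job is handed in; nothing more can be done
None
```

I slid the mould squarely inside the tape corners and released it; the arm now holds the probe upright with its tip in the blue ring at about 3 N, roughly half-way in, and the job was handed in at about 20 s (no verdict came back).

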